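# Jack up the crimping machine's near feet and hold the pump handle down

## Robot

A 7-joint arm with a two-finger parallel gripper is mounted at the origin on the work surface. World frame = base frame: x ahead of the robot, y to its left, z up, the work surface at z = 0. Lengths are in mm, angles in rad, forces in N, time in s.
With the tool pointing down it reaches from about 400 to 900 mm from the base axis. Payload 5.5 kg.
Tool frame: the origin (TCP) lies on the centre line of the jaws, within the pads' length; the fingertips stand 17 mm ahead of it and the grasp point (between the pads) lies 2 mm behind it; z points along the fingers, y is the line along which they close (so a half turn about z gives the same grasp; the last joint's range is limited). The gripper opens to 92 mm and grips with 3 to 60 N. Pads are 19 mm wide; open, the fingers measure 130 mm over their backs; the gripper's body (75 mm by 190 mm) begins 47 mm behind the grasp point.
Start: joints at [-0.997, 0.501, -0.427, 1.55, 0.221, 1.138, -0.21], TCP at [198.746, 618.87, 243.729] pointing down, gripper open.
Joint ranges: [-2.88, 2.88], [-0.31, 2.03], [-1.54, 1.56], [0.2, 2.42], [-1.41, 4.55], [0.19, 2.02], [-2.57, 2.57]. Speed limits (rad/s): [2.57, 2.57, 3.14, 3.14, 3.14, 3.14, 3.14].

## Interface

Orientations are given as a unit quaternion [w, x, y, z].
In Python, from cell import arm gives the robot as it stands.
- The arm moves only by the shell command python3 -m creep 'ROWS' [FORCE]. ROWS is JSON, a list of rows, each a list of 7 numbers: the turn, a rotation vector about the world's x, y, z in degrees, then the shift along the world's x, y, z in cm, then the opening, from 0 (shut) to 1 (fully open). In form: [[ax, ay, az, dx, dy, dz, jaw], ...]. A call has 1 to 8 rows; each row shifts and turns the commanded pose from where the row before left it; what a row does not reach is not made up. A row lasts 1/10 s, in which the tool goes at most 50 mm and 8.59 degrees, less where a joint would pass 70% of its speed; a pose out of reach is approached as far as the arm can. A call with a gripper value outside its range is refused whole. The fingers move at their own pace and stop on an object; FORCE is the grip in N (left out, the last holds). Time passes only in rows, so rows that do not move let the fingers close. It gives the time, the measured TCP pose, the force, the opening and the grip force at its end, in the units of the state.
- arm.get_state(): the state, without advancing time (a new reading comes with each control period).
- arm.get_image(name): name is "scene" or "top"; returns (picture, depth): 384x512x3 uint8, red, green, blue; 384x512 float32, mm along the optical axis (not along the pixel's ray), 0 where there is no reading.
- arm.get_calibration(name): a dict with "fovy" (degrees; the focal length in pixels is half the picture's height over the tangent of half this angle, whatever the lens; pixels are square), "cx", "cy" (the principal point, pixels), "origin" and "orientation" of the camera in the world. Camera axes: x right, y down, z forward; pixel columns grow to the right and rows downward; lengths in mm; the calibration is good to about 2 mm. A picture is of the moment at which its call begins. get_calibration takes no time and is no camera call.
- arm.job_done(): hands the job in; it is judged then, once.
The state is a dict: "time": time; "joint_pos": joint angles; "qd": joint speeds; "joint_torque": joint torques, N m; "tool_pos": TCP position; "tool_rot": TCP orientation; "ft_force": force on the tool from outside, world axes, zero at the start; "ft_torque": the same for the moment, N m; "grip_width": opening from 0.0 (shut) to 1.0 (fully open); "grasp_force": force on a finger pad.
Only numpy, scipy, OpenCV 4.12 (cv2) and the standard library are available. Lean on these libraries where they do the work, as an engineer would, in place of code of your own. Each camera call takes 0.05 s, during which the arm holds its last target. There are 200 camera calls.

## Task

The white crimping machine needs a shim under its two near feet. Move the transformer that stands in front of the machine's yellow jacking lug to the free bay of the red mat, squared up like the others, then stand the blue ratchet jack on the bench with its saddle centred under the lug's red-marked lift point, and only then pump the handle, letting it come back up between strokes, until the near feet are about a centimetre clear of the bench. Finish while still holding the pump handle fully down, with the jack alone carrying the machine; do not shift the machine along the bench, and leave everything else where it is.

Things in the scene. Friction and masses are not known exactly. Their poses are not given: they have to be found in the camera images.
- press: Bench crimping machine: white cabinet, black tool column and base plate (340 x 170 mm), 230 mm high, about 7 kg, loose on four rubber feet 30 mm across, 22 mm high. Origin: on the bench amid the feet; x along its length to the tool column (feet at +-140), y across (feet at +-70). Cabinet wall at y = -75, base plate edge at y = -85.
- lift_point (a point): Centre of the underside of the rubber pad (36 mm across) under the yellow jacking lug, 82 mm above the bench while the machine stands; at x = 0, y = -130 mm of the machine. A red dot on the lug's top marks it. The lug: a plate 60 mm wide, 10 thick, its top 96 mm high, reaching from the cabinet wall to y = -157 mm; two thin ribs rise to 120 at the wall.
- near_feet (a point): Point midway between the undersides of the two near feet (on the lug's side, y = -70 mm of the machine): its height is the feet's clearance over the bench, 0 at the start.
- far_feet (a point): Point midway between the undersides of the two far feet (y = +70 mm of the machine); they stay on the bench.
- jack: Blue ratchet lever jack, loose, 0.86 kg. Origin: underside of the base, below the handle's pivot; x to the nose (saddle end). Base 180 x 80 x 8 mm, x = -100 to +80. Two upright cheeks, x = -22 to 72, z = 8 to 66, 46 mm over their outer faces in y: grip across them from above at x = -5, z = 50, the handle rising between the fingers. Saddle at x = +50, top 75 mm high when down.
- saddle (a point): Centre of the top of the jack's round steel saddle, 34 mm across, on top of the ram; it rises with the ram.
- jack_ram (a joint): Rise of the ram and saddle, m, 0 (start) to 0.034. Ratchet of 9 mm pitch: the first full stroke lifts it about 15 mm (feet 6 mm up); as the handle comes back up it sinks to the last notch, about 8 mm. A second full stroke takes it to about 24 mm, feet 13 mm up, while the handle is held down (17 mm, feet 8 mm, if let go).
- pump_handle (a joint): Pump handle angle, rad: 0 is up (28.6 degrees above level, held by a return spring), 0.55 is fully down against its stop (about 3 degrees below level). Pivot 45 mm above the jack's origin, axis along the jack's y. Bare it needs about 2 N at the grip, lifting the machine about 9 N; it springs back up when let go.
- handle_grip (a point): Middle of the red round grip of the pump handle, on its axis, 145 mm from the pivot towards the jack's -x: 114 mm high when up, 38 mm when down. When up its end reaches 140 mm. The grip is 22 mm thick, 55 mm long, round-ended; push it down from above.
- transformer: The transformer to clear away: potted grey block 58 (x) x 50 (y) mm, top 55 mm high, amber windows on its x faces, on an aluminium foot plate 86 (x) x 68 (y) x 3 mm; 0.55 kg. Origin: centre of the underside. Grip the block across its 50 mm, along y.
- mat: Red mat, 340 (x) x 110 (y) x 3 mm, fixed, with three white-outlined bays in a row along its x at -105, 0 and +105 mm, each 94 x 80 mm with a green dot in its middle; the transformers stand with their x along the mat's x. Origin: centre of the underside.
- free_bay: The green dot in the middle of the one empty bay, on the mat's top, 3 mm above the bench.
- trafo_b: A finished transformer, same build, in a bay of the mat: leave it.
- trafo_c: Another finished transformer in a bay of the mat: leave it.
- carton: Small cardboard carton, 100 x 75 x 55 mm: leave it.
- clamp: Steel bench clamp with a red handle, lying flat, about 200 x 90 mm, 25 mm high: leave it.
- capacitor: White capacitor can, 44 mm across, 70 mm high, standing: leave it.
- driver: Orange-handled screwdriver lying on the bench, about 200 mm long: leave it.

How it is judged (in metres and radians):
On the way, in this order (a step that is already met when the one before it is completed fails the run):
1. the transformer stands in the free bay of the mat, let go (horizontal distance between transformer and free_bay below 0.02 m and angle between the x axis of transformer and the x axis of mat, either way round below 0.2 rad and angle between transformer's own z axis and vertical below 0.1 rad and height (world z) of transformer below 0.006 m and contact force between the fingers and transformer below 0.1 N and linear speed of transformer below 0.02 m/s), for 0.2 s.
2. the jack stands on the bench, let go, its saddle under the lift point, the machine still on its feet (angle between jack's own z axis and vertical below 0.06 rad and height (world z) of jack below 0.004 m and horizontal distance between saddle and lift_point below 0.01 m and contact force between the fingers and jack below 0.1 N and height (world z) of near_feet below 0.002 m and value of joint jack_ram below 0.003 m), for 0.2 s.
At the end, for the whole second after the job is handed in: Transformer flat in the free bay (20 mm, 0.2 rad); jack flat on the bench, saddle within 16 mm of the lift point, carrying the machine (over 8 N), robot not touching it; near feet over 9.2 mm up, far feet on the bench; fingers press the handle (over 2 N), down past 0.48 of 0.55 rad (horizontal distance between transformer and free_bay below 0.02 m and angle between the x axis of transformer and the x axis of mat, either way round below 0.2 rad and angle between transformer's own z axis and vertical below 0.1 rad and height (world z) of transformer below 0.006 m and angle between jack's own z axis and vertical below 0.06 rad and height (world z) of each of jack, far_feet below 0.004 m and horizontal distance between saddle and lift_point below 0.016 m and height (world z) of near_feet above 0.0092 m and contact force between jack and press above 8 N and contact force between each of the arm, the fingers and press below 0.5 N and value of joint pump_handle above 0.48 rad and contact force between the fingers and jack above 2 N); the arm keeps its last pose, push and grip.
It fails at once if the machine is shifted along the bench (its far feet by more than 15 mm) (distance of far_feet from where it was at the start of the episode above 0.015 m).
It fails at once if something that was to be left alone is moved by more than 15 mm (distance of any of trafo_b, trafo_c, carton, clamp, capacitor, driver from where it was at the start of the episode above 0.015 m).
It fails at once if the transformer or the jack is tipped over (angle between any of transformer, jack's own z axis and vertical above 0.7 rad).
It also fails if it takes over 72 s, if anything falls off the work surface, if the arm or the gripper's body presses on something with over 40 N, if the wrist force passes 120 N, or if a joint passes its speed limit or range.

## Working session

There is one attempt and no reset: what is moved stays moved. The work goes in short steps, Python scripts to look and compute and a shell command to move; the robot and the scene stay as the last step left them, time stands still between calls to the robot, and variables do not carry over. Pictures are saved under pics/ and viewed, at most 11 in all, crops included, and the job is handed in when it is done.

```bash
ls; mkdir -p pics; cat > h.py <<'E'
import numpy as np, cv2
from cell import arm
from scipy.spatial.transform import Rotation as R
def cal(n):
    c=arm.get_calibration(n); q=c["orientation"]
    return 192/np.tan(np.radians(c["fovy"]/2)),c["cx"],c["cy"],np.array(c["origin"]),R.from_quat([q[1],q[2],q[3],q[0]]).as_matrix()
def ray(n,u,v):
    f,cx,cy,o,M=cal(n); return o,M@np.array([(u-cx)/f,(v-cy)/f,1])
def onz(n,u,v,z):
    o,d=ray(n,u,v); return o+d*(z-o[2])/d[2]
def cloud(n,D):
    f,cx,cy,o,M=cal(n); v,u=np.mgrid[:384,:512]
    return (np.stack([(u-cx)/f*D,(v-cy)/f*D,D],-1))@M.T+o
E
python3 - <<'E'
from h import *
for n in("scene","top"):
    im,D=arm.get_image(n); np.savez("pics/%s0.npz"%n,im=im,D=D)
    cv2.imwrite("pics/%s0.png"%n,cv2.resize(im[:,:,::-1],(800,600),interpolation=cv2.INTER_CUBIC))
    print(n,arm.get_calibration(n))
s=arm.get_state();print(s)
E
```

```text
pics
scene {'fovy': 45.704021912037476, 'cx': 250.29357358370993, 'cy': 194.41119176230302, 'origin': array([1661.65395959, -180.2725417 , 1012.68307079]), 'orientation': array([-0.32471897,  0.6953972 ,  0.5779641 , -0.2773767 ])}
top {'fovy': 51.557837686015105, 'cx': 255.60845067246308, 'cy': 194.34210371989275, 'origin': array([ 362.28054989,  -22.3711663 , 1229.63347362]), 'orientation': array([-0.07832883,  0.71265023, -0.69453199,  0.06016273])}
{'time': 0.1, 'joint_pos': array([-0.99679688,  0.50177613, -0.42678371,  1.5512941 ,  0.22081239,
        1.13828513, -0.21028106]), 'qd': array([ 0.00036941, -0.00232824, -0.0013724 , -0.00171052, -0.00092264,
       -0.00142311,  0.00290886]), 'joint_torque': array([-1.16001235e-02, -5.67864060e+01, -5.83876446e+00, -2.79912472e+01,
       -6.90337946e-02,  2.39532598e-02,  3.16415174e-05]), 'tool_pos': array([198.66315274, 618.29639733, 242.78748348]), 'tool_rot': array([-1.58921096e-04,  1.54754515e-01,  9.87952584e-01, -8.40633317e-04]), 'ft_force': array([ 0.58341537, -0.32338891, -0.56213189]), 'ft_torque': array([-0.02460115,  0.07116217, -0.00508518]), 'grasp_force': 0.0, 'grip_width': 1.0038544186532374}
```

View pics/scene0.png

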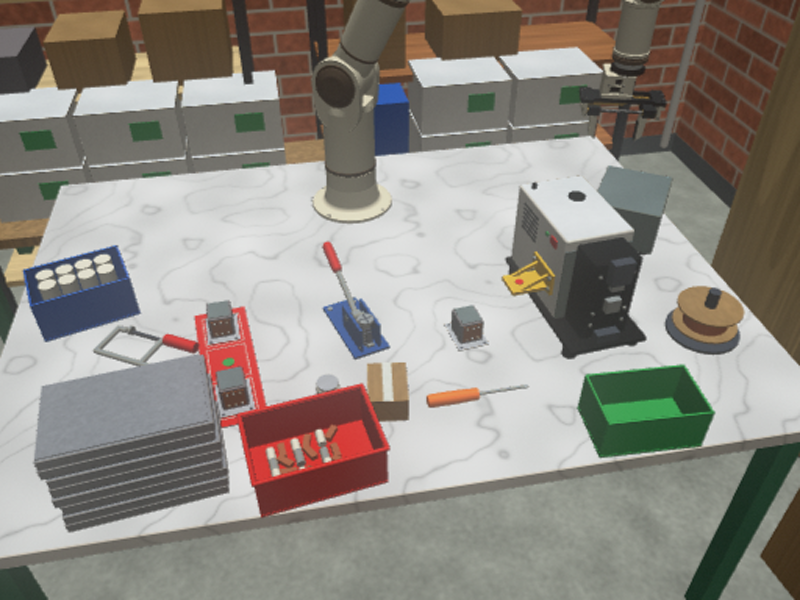

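View pics/top0.png

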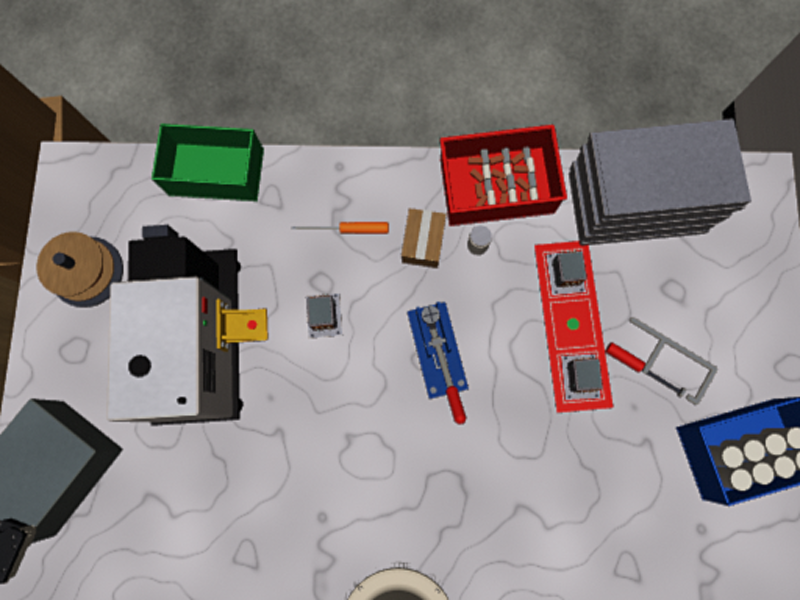

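The scene view and the top view show the same layout. In the top view the transformer is at about (322,315), the lug's red dot at (252,325), the jack saddle at (431,315) and its grip at (456,407), all in the 800x600 picture. The free bay's green dot is at (573,324), in the middle of the mat. Next I'll look at enlarged crops.

```bash
python3 - <<'E'
from h import *
t=np.load("pics/top0.npz")["im"]; s=np.load("pics/scene0.npz")["im"]
c=lambda im,x,y,w,h,k:cv2.resize(im[y:y+h,x:x+w,::-1],(w*k,h*k),interpolation=cv2.INTER_CUBIC)
# top: x 140..400 (260) ; k=3 -> 780x; y 150..270
a=c(t,140,150,260,120,3)
# scene: 
b=c(s,200,150,160,80,5)[:, :780]
b=c(s,200,150,260,80,3)
cv2.imwrite("pics/crop1.png",np.vstack([a,b[:, :780]]))
# colour/depth measures
for n,im in(("top",t),("scene",s)):
    D=np.load("pics/%s0.npz"%n)["D"]; P=cloud(n,D); H=cv2.cvtColor(im,cv2.COLOR_RGB2HSV).astype(int)
    f=lambda m:(m.sum(),P[m].mean(0).round(1) if m.sum() else None,np.argwhere(m).mean(0).round(1) if m.sum() else None)
    g=(H[...,0]>50)&(H[...,0]<75)&(H[...,1]>150); g&=(abs(P[...,1]+300)<120)&(P[...,2]<20)
    print(n,"green",f(g), "bench z",np.median(P[(abs(P[...,2])<15)][:,2]))
    red=((H[...,0]<6)|(H[...,0]>174))&(H[...,1]>180)
    print("lug dot",f(red&(abs(P[...,2]-96)<12)&(P[...,1]>80)&(P[...,1]<300)))
    print("red matter",f(red&(P[...,2]<12)&(P[...,1]<-150)))
    print("grip",f(red&(P[...,2]>60)&(abs(P[...,1])<120)&(P[...,0]<600)))
E
```

```text
top green (np.int64(29), array([ 574.5, -332.7,    3. ]), array([206.7, 366.4])) bench z -0.21373630022935686
lug dot (np.int64(22), array([543.1, 284.4,  95.3]), array([207.1, 160.9]))
red matter (np.int64(2381), array([ 638.6, -309.9,    3.1]), array([187.6, 358.9]))
grip (np.int64(172), array([399.7, -85.6, 251.8]), array([245.2, 296.4]))
scene green (np.int64(0), None, None) bench z 1.3576757719373518
lug dot (np.int64(0), None, None)
red matter (np.int64(417), array([ 824.4, -248.5,    5.9]), array([289.4, 176.4]))
grip (np.int64(0), None, None)
```

View pics/crop1.png

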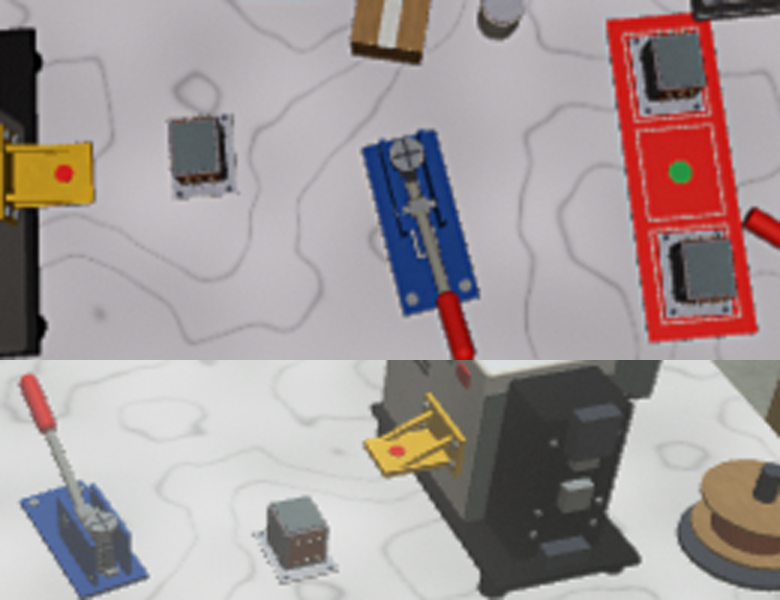

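The crop shows the lug dot at (64,174), the transformer block top spanning about (168-222,115-185) with its amber face towards the robot, and the jack saddle at (407,155). The jack's base corners are at (362,148), (437,129), (478,297) and (403,315). The nose points away from the robot.

```bash
python3 - <<'E'
from h import *
def rect(p):
    (c,s,a)=cv2.minAreaRect(p[:,:2].astype(np.float32)); return np.round(c,1),np.round(s,1),round(a,1)
for n in("top","scene"):
    z=np.load("pics/%s0.npz"%n); im=z["im"];D=z["D"];P=cloud(n,D);H=cv2.cvtColor(im,cv2.COLOR_RGB2HSV).astype(int)
    X,Y,Z=P[...,0],P[...,1],P[...,2]; ok=D>0
    def rep(name,m):
        m=cv2.morphologyEx((m&ok).astype(np.uint8),cv2.MORPH_OPEN,np.ones((2,2)))>0
        if m.sum()>5: print(n,name,m.sum(),rect(P[m]),"med",np.median(P[m],0).round(1))
    L,d=onz(n,140+195/3,150+150/3,55)[:2],0
    if n=="top": T0=L; J0=onz(n,140+407/3,150+155/3,75); G0=onz(n,140+457/3,150+330/3,114);print("T",T0,"J saddle",J0,"grip",G0)
    rep("trafo top",(np.hypot(X-T0[0],Y-T0[1])<60)&(Z>48)&(Z<64))
    yel=(H[...,0]>18)&(H[...,0]<32)&(H[...,1]>150)
    rep("lug",yel&(abs(Z-96)<7)&(Y>200))
    red=((H[...,0]<8)|(H[...,0]>172))&(H[...,1]>150)
    rep("mat",red&(Z<14)&(Z>-8)&(np.hypot(X-575,Y+333)<185)&(abs(Y+333)<90))
    blue=(H[...,0]>100)&(H[...,0]<125)&(H[...,1]>120)
    near=np.hypot(X-J0[0]+50,Y-J0[1])<170
    rep("base",blue&near&(abs(Z-8)<8)); rep("cheeks",blue&near&(Z>55)&(Z<75))
    rep("saddle",(np.hypot(X-J0[0],Y-J0[1])<25)&(Z>67)&(Z<88)&(H[...,1]<80))
    rep("jgrip",red&near&(Z>60)&(abs(Y-J0[1])<90)&(Z<160))
    rep("pressbase",(Z>15)&(Z<60)&(Y>320)&(H[...,2]<70)&(abs(X-540)<200))
    for k,(x,y) in (("trb top",(672,60)),("trc top",(703,268))):
        L=onz("top",140+x/3,150+y/3,58); rep(k,(np.hypot(X-L[0],Y-L[1])<50)&(Z>50)&(Z<66))
    rep("presstop",(Z>215)&(Z<245)&(Y>300)&(Y<600)&(abs(X-500)<230)&(H[...,2]>140))
# corners of jack base / mat from crop
q=lambda X,Y,z:onz("top",140+X/3,150+Y/3,z)[:2].round(1)
print("jack",[q(*p,8) for p in((362,148),(437,129),(478,297),(403,315))])
print("mat",[q(*p,3) for p in((607,20),(711,14),(757,330),(650,341))])
E
```

```text
T [574.4014694 163.3064131] J saddle [570.76730289 -49.0595731   75.        ] grip [400.9809372  -97.16912514 114.        ]
top trafo top 321 (array([473.1,  93.4]), array([313.4,  67.3]), 34.1) med [574.  161.3  55.6]
top lug 417 (array([540.2, 298. ]), array([60.2, 82.4]), 5.5) med [537.7 292.3  95.3]
top mat 2000 (array([ 554.1, -196.6]), array([337.5, 393.2]), 7.1) med [ 564.1 -332.4    2.5]
top base 810 (array([485.1, -68.4]), array([239.1, 107.9]), 3.8) med [492.4 -67.7   7.7]
top cheeks 131 (array([551. , -58.1]), array([96.8, 51.8]), 15.6) med [546.7 -53.   64.1]
top saddle 102 (array([571.7, -50.8]), array([27.5, 30.9]), 0.8) med [570.1 -50.1  73.6]
top jgrip 158 (array([399.6, -69.7]), array([ 64.4, 101.9]), 6.0) med [401.9 -96.4 123.4]
top pressbase 957 (array([381.6, 325.8]), array([536.8, 445.3]), 47.1) med [566.5 349.6  33.6]
top trb top 315 (array([ 550.1, -181.8]), array([ 71.6, 487.5]), 41.3) med [ 673.4 -320.5   58.5]
top trc top 358 (array([ 434.5, -203. ]), array([ 63. , 383.9]), 12.5) med [ 465.8 -345.3   58.8]
top presstop 4830 (array([477.9, 233.4]), array([234
[... 513 characters left out ...]
.5]
scene jgrip 44 (array([409.8, -90.4]), array([56.1,  9.5]), 12.8) med [408.4 -89.9 122.3]
scene pressbase 853 (array([1139.3,  184.4]), array([ 234.8, 1252.3]), 65.7) med [675.9 378.1  34.5]
scene trb top 272 (array([ 656.1, -319.4]), array([111.5,  49.7]), 6.5) med [ 689.1 -316.5   59.5]
scene trc top 201 (array([1018.5, -278.1]), array([1300. ,   50.5]), 6.4) med [ 482.1 -338.2   59.5]
scene presstop 1689 (array([1036.2,  190.7]), array([ 225.1, 1436.8]), 68.2) med [506.4 405.7 230.6]
jack [array([589.2,  -3.6]), array([611.2, -81.4]), array([ 438.3, -125.2]), array([418.2, -49.6])]
mat [array([ 734.7, -260.5]), array([ 743.6, -370.6]), array([ 413.1, -406.3]), array([ 399.2, -298.8])]
```

```bash
python3 - <<'E'
from h import *
z=np.load("pics/top0.npz"); im=z["im"];D=cv2.medianBlur(z["D"],3);P=cloud("top",D);H=cv2.cvtColor(im,cv2.COLOR_RGB2HSV).astype(int)
X,Y,Z=P[...,0],P[...,1],P[...,2]
def rep(name,m,zt):
    n,l,st,_=cv2.connectedComponentsWithStats(m.astype(np.uint8)); k=1+np.argmax(st[1:,4]); m=l==k
    v,u=np.nonzero(m); p=np.array([onz("top",a,b,zt)[:2] for a,b in zip(u,v)],np.float32)
    c,s,a=cv2.minAreaRect(p); print(name,m.sum(),np.round(c,1),np.round(s,1),round(a,1),"mean",p.mean(0).round(1),"zmed",np.median(Z[m]).round(1))
rep("trafo",(np.hypot(X-574,Y-161)<60)&(Z>51)&(Z<62),55)
rep("trb",(np.hypot(X-673,Y+320)<60)&(Z>53)&(Z<65),58)
rep("trc",(np.hypot(X-466,Y+345)<60)&(Z>53)&(Z<65),58)
yel=(H[...,0]>15)&(H[...,0]<35)&(H[...,1]>120)
red=((H[...,0]<8)|(H[...,0]>172))&(H[...,1]>150)
lug=(yel|red)&(abs(Z-96)<5)&(Y>200)&(Y<335)
rep("lug",lug,96)
rep("presstop",(abs(Z-230)<6)&(Y>250)&(Y<600),230)
print("dot",onz("top",160.9,207.1,96))
# lug outer edge and side edges (sub-pixel by colour) ; base plate near edge: per row rightmost dark pixel
e=[]
for v in range(170,265):
    us=np.nonzero((H[v,:200,2]<80))[0]
    us=us[(us>120)]
    if len(us): e.append(onz("top",us.max()+.5,v,30)[:2])
e=np.array(e); med=np.median(e[:,1]); e=e[abs(e[:,1]-med)<12]
vx,vy,x0,y0=cv2.fitLine(e.astype(np.float32),cv2.DIST_HUBER,0,.01,.01).ravel(); print("base edge dir deg",np.degrees(np.arctan2(vy,vx)),x0,y0,len(e))
for r in(2,):
  s=[onz("top",np.nonzero(lug[v])[0].max()+.5,v,96)[:2] for v in range(199,217) if lug[v].any()]
  vx,vy,x0,y0=cv2.fitLine(np.array(s,np.float32),cv2.DIST_HUBER,0,.01,.01).ravel(); print("lug outer edge deg",np.degrees(np.arctan2(vy,vx)),x0,y0)
for sgn in(0,1):
  s=[onz("top",u,(np.nonzero(lug[:,u])[0][-1]+.5 if sgn else np.nonzero(lug[:,u])[0][0]-.5),96)[:2] for u in range(150,169)]
  vx,vy,x0,y0=cv2.fitLine(np.array(s,np.float32),cv2.DIST_HUBER,0,.01,.01).ravel(); print("lug side deg",np.degrees(np.arctan2(vy,vx)),x0,y0)
E
```

```text
trafo 305 [578.5 165.1] [57.4 49. ] 7.5 mean [578.4 165. ] zmed 55.9
trb 307 [ 676.7 -318.6] [58.3 50. ] 6.2 mean [ 676.4 -318.8] zmed 59.0
trc 341 [ 468.8 -342.6] [57.4 50.2] 4.2 mean [ 468.7 -342.7] zmed 59.1
lug 464 [539.6 295.3] [60.5 76.2] 4.8 mean [540.2 293.3] zmed 95.6Traceback (most recent call last):
  File "<stdin>", line 15, in <module>
  File "<stdin>", line 6, in rep
  File "h.py", line 10, in onz
    o,d=ray(n,u,v); return o+d*(z-o[2])/d[2]
        ~~~^^^^^^^
  File "h.py", line 8, in ray
    f,cx,cy,o,M=cal(n); return o,M@np.array([(u-cx)/f,(v-cy)/f,1])
                ~~~^^^
  File "h.py", line 5, in cal
    c=arm.get_calibration(n); q=c["orientation"]
ValueError: time passes only in moves, steps and waits
```

```bash
python3 - <<'E'
import re
s=open("h.py").read()
s=s.replace("def cal(n):","import functools\n@functools.lru_cache(None)\ndef cal(n):"); open("h.py","w").write(s)
E
python3 - <<'E'
from h import *
z=np.load("pics/top0.npz"); im=z["im"];D=cv2.medianBlur(z["D"],3);P=cloud("top",D);H=cv2.cvtColor(im,cv2.COLOR_RGB2HSV).astype(int)
X,Y,Z=P[...,0],P[...,1],P[...,2]
def rep(name,m,zt):
    n,l,st,_=cv2.connectedComponentsWithStats(m.astype(np.uint8)); k=1+np.argmax(st[1:,4]); m=l==k
    v,u=np.nonzero(m); p=np.array([onz("top",a,b,zt)[:2] for a,b in zip(u,v)],np.float32)
    c,s,a=cv2.minAreaRect(p); print(name,m.sum(),np.round(c,1),np.round(s,1),round(a,1),"mean",p.mean(0).round(1),"zmed",np.median(Z[m]).round(1))
yel=(H[...,0]>15)&(H[...,0]<35)&(H[...,1]>120)
red=((H[...,0]<8)|(H[...,0]>172))&(H[...,1]>150)
lug=(yel|red)&(abs(Z-96)<5)&(Y>200)&(Y<335)
rep("presstop",(abs(Z-230)<6)&(Y>250)&(Y<600),230)
print("dot",onz("top",160.9,207.1,96))
def line(n,s):
    s=np.array(s,np.float32);vx,vy,x0,y0=cv2.fitLine(s,cv2.DIST_HUBER,0,.01,.01).ravel(); print(n,np.degrees(np.arctan2(vy,vx)).round(1),x0,y0,len(s))
e=[]
for v in range(170,265):
    us=np.nonzero((H[v,:200,2]<80))[0]; us=us[us>120]
    if len(us): e.append(onz("top",us.max()+.5,v,30)[:2])
e=np.array(e); e=e[abs(e[:,1]-np.median(e[:,1]))<15]; line("base edge",e)
line("lug outer",[onz("top",np.nonzero(lug[v])[0].max()+.5,v,96)[:2] for v in range(199,217) if lug[v].any()])
for sgn in(0,-1): line("lug side",[onz("top",u,np.nonzero(lug[:,u])[0][sgn],96)[:2] for u in range(150,169) if lug[:,u].any()])
# jack saddle: grey bright disc; scene triangulation of saddle and dot
for n in("top","scene"):
  pass
f,cx,cy,o,M=cal("scene")
S=np.load("pics/scene0.npz")["im"];HS=cv2.cvtColor(S,cv2.COLOR_RGB2HSV).astype(int)
def proj(p): q=M.T@(np.array(p)-o); return (q[:2]/q[2]*f+[cx,cy]).round(1)
print("dot in scene: pred",proj([543.1,284.4,96]),"seen crop",(200+397/3,150+91/3))
print("saddle pred",proj([572,-50,75]),"seen",(200+100/3,150+160/3)); print("trafo top pred",proj([578,164.5,55]))
E
```

```text
presstop 5104 [478.9 406.5] [228.4 149.1] 5.4 mean [476.8 406.6] zmed 229.5
dot [542.98342675 284.25372134  96.        ]
base edge 5.6 554.60046 329.80243 55
lug outer 4.0 542.8274 256.1575 18
lug side -76.3 566.77136 290.618 19
lug side -84.3 512.38025 289.5368 19
dot in scene: pred [331.9 180.4] seen crop (332.33333333333337, 180.33333333333334)
saddle pred [232.6 203.5] seen (233.33333333333334, 203.33333333333334)
trafo top pred [298.5 201.2]
```

```bash
python3 -m creep '[[0,0,-8,0,0,4.5,1],[0,0,-8,0,0,4.5,1],[0,0,-8,2.7,-3.3,0,1],[0,0,-8,2.7,-3.3,0,1],[0,0,-8,2.7,-3.3,0,1],[0,0,-8,2.7,-3.3,0,1],[0,0,-8,2.7,-3.3,0,1],[0,0,-8,2.7,-3.3,0,1]]' 30; python3 -m creep '[[0,0,-8,2.7,-3.3,0,1],[0,0,-8,2.7,-3.3,0,1],[0,0,-8,2.7,-3.3,0,1],[0,0,-8,2.7,-3.3,0,1],[0,0,-8,2.7,-3.3,0,1],[0,0,-8,2.7,-3.3,0,1],[0,0,-8,2.7,-3.3,0,1],[0,0,-8,2.7,-3.3,0,1]]'; python3 -c "
from h import *
s=arm.get_state();q=s['tool_rot'];M=R.from_quat([q[1],q[2],q[3],q[0]]).as_matrix();print(s['tool_pos'],M.round(3),np.degrees(np.arctan2(M[1,1],M[0,1])),s['joint_pos'].round(2))"
```

```text
time: 0.9
tool_pos: [361.4, 419.1, 333.4]
tool_rot: [-0.0, 0.657, 0.754, -0.0]
ft_force: [1.0, 1.0, -0.9]
grip_width: 1.0
grasp_force: 0.0
time: 1.7
tool_pos: [577.3, 155.4, 333.4]
tool_rot: [-0.0, 0.957, 0.291, -0.0]
ft_force: [-0.0, 0.3, -0.8]
grip_width: 1.001
grasp_force: 0.0
[577.32426646 155.40013454 333.39750363] [[ 0.83   0.557 -0.001]
 [ 0.557 -0.83  -0.   ]
 [-0.001 -0.    -1.   ]] -56.12167121661264 [-0.45  0.3   0.18  1.59 -0.06  1.25 -1.24]
```

```bash
python3 -m creep '[[0,0,-7,0.1,0.6,-4.5,1],[0,0,-7,0,0,-4.5,1],[0,0,-7,0,0,-4.5,1],[0,0,-5.9,0,0,-4.5,1],[0,0,0,0,0,-4,1],[0,0,0,0,0,-3,1],[0,0,0,0,0,-2,1],[0,0,0,0,0,-1.2,1]]'; python3 -m creep '[[0,0,0,0,0,0,1],[0,0,0,0,0,0,0.4],[0,0,0,0,0,0,0.4],[0,0,0,0,0,0,0.4],[0,0,0,0,0,0,0.4],[0,0,0,0,0,0,0.4],[0,0,0,0,0,0,0.4]]' 30
```

```text
time: 2.5
tool_pos: [576.0, 162.4, 49.1]
tool_rot: [0.001, 0.998, 0.064, -0.002]
ft_force: [0.1, 0.2, -0.0]
grip_width: 1.003
grasp_force: 0.0
time: 3.2
tool_pos: [577.9, 163.7, 52.2]
tool_rot: [-0.001, 0.998, 0.064, 0.0]
ft_force: [-0.9, 0.6, 2.6]
grip_width: 0.544
grasp_force: 30.0
```

```bash
python3 -m creep '[[0,0,0,0,0,1.5,0.4],[0,0,0,0,0,3,0.4],[0,0,0,0,-1.5,4,0.4],[0,0,0,0,-3.5,3,0.4],[0,0,0,0,-4,0,0.4],[0,0,0,0,-4,0,0.4],[0,0,0,0,-4,0,0.4],[0,0,0,0,-4,0,0.4]]'; python3 -m creep '[[0,0,0,0,-4,0,0.4],[0,0,0,0,-4,0,0.4],[0,0,0,0,-4,0,0.4],[0,0,0,0,-4,0,0.4],[0,0,0,0,-4,0,0.4],[0,0,0,-0.3,-4,0,0.4],[0,0,-0.7,0,-3,0,0.4],[0,0,0,0,-1.6,0,0.4]]';python3 -m creep '[[0,0,0,0,0,0,0.4],[0,0,0,0,0,0,0.4]]'
```

```text
time: 4.0
tool_pos: [576.5, -48.9, 166.9]
tool_rot: [0.0, 0.998, 0.064, -0.001]
ft_force: [0.1, -0.7, -6.1]
grip_width: 0.542
grasp_force: 30.0
time: 4.8
tool_pos: [572.3, -337.4, 166.6]
tool_rot: [0.001, 0.998, 0.055, -0.001]
ft_force: [-0.2, -0.0, -4.9]
grip_width: 0.543
grasp_force: 30.0
time: 5.0
tool_pos: [574.5, -331.6, 166.2]
tool_rot: [-0.001, 0.998, 0.058, -0.001]
ft_force: [0.0, 0.4, -6.1]
grip_width: 0.54
grasp_force: 30.0
```

```bash
python3 - <<'E'
from h import *
im,D=arm.get_image("top");np.savez("pics/t1.npz",im=im,D=D)
b,_=arm.get_image("scene")
c=lambda im,x,y,w,h,k:cv2.resize(im[y:y+h,x:x+w,::-1],(w*k,h*k),interpolation=cv2.INTER_CUBIC)
cv2.imwrite("pics/t1.png",np.hstack([c(im,300,120,130,150,3),c(b,90,170,130,150,3)]))
E
```

```text
(no output)
```

View pics/t1.png

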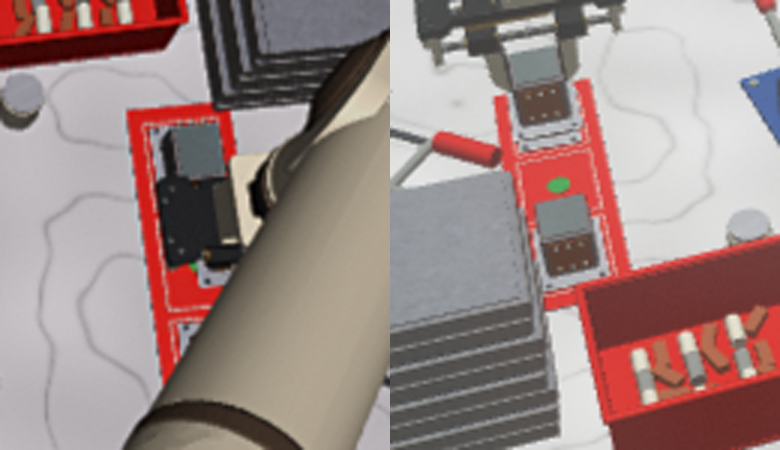

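The transformer hangs level in the jaws: its block is at (540,85) in the right-hand crop, in front of the green dot at (558,185). I'll lower it and let go.

```bash
python3 -m creep '[[0,0,0,0,-0.1,-3,0.4],[0,0,0,0,0,-3,0.4],[0,0,0,0,0,-2,0.4],[0,0,0,0,0,-1.5,0.4],[0,0,0,0,0,-0.8,0.4],[0,0,0,0,0,-0.5,0.4],[0,0,0,0,0,-0.2,0.4],[0,0,0,0,0,0,0.4]]'; python3 -m creep '[[0,0,0,0,0,-0.1,0.4],[0,0,0,0,0,0,0.4],[0,0,0,0,0,0,0.4]]'
```

```text
time: 5.9
tool_pos: [575.3, -334.4, 57.4]
tool_rot: [0.0, 0.998, 0.058, 0.001]
ft_force: [0.2, -1.1, -5.0]
grip_width: 0.542
grasp_force: 30.0
time: 6.2
tool_pos: [575.0, -334.3, 56.2]
tool_rot: [0.0, 0.998, 0.057, 0.0]
ft_force: [-0.1, -0.2, -6.6]
grip_width: 0.541
grasp_force: 30.0
```

```bash
python3 -m creep '[[0,0,0,0,0,-0.1,0.4],[0,0,0,0,0,-0.05,0.4],[0,0,0,0,0,0,0.4]]'; python3 -m creep '[[0,0,0,0,0,-0.05,0.4],[0,0,0,0,0,0,1],[0,0,0,0,0,0,1],[0,0,0,0,0,0,1],[0,0,0,0,0,0,1],[0,0,0,0,0,0,1]]'
```

```text
time: 6.5
tool_pos: [575.1, -334.4, 55.3]
tool_rot: [0.0, 0.998, 0.057, 0.0]
ft_force: [-1.4, 1.2, 3.9]
grip_width: 0.544
grasp_force: 30.0
time: 7.1
tool_pos: [574.8, -334.2, 53.6]
tool_rot: [0.0, 0.998, 0.058, 0.0]
ft_force: [0.6, -0.9, 0.3]
grip_width: 0.928
grasp_force: 0.0
```

```bash
python3 -m creep '[[0,0,0,0,0,4,1],[0,0,0,0,0,4.5,1],[0,0,0,0,1,3,1],[0,0,2,-1,4,0,1],[0,0,2,-1,4,0,1],[0,0,2,-1,4,0,1],[0,0,2.5,-1,4,0,1],[0,0,0,-1,4,0,1]]'; python3 -m creep '[[0,0,0,-1,4,0,1],[0,0,0,-0.1,1.9,0,1],[0,0,0,0,0,0,1],[0,0,0,0,0,0,1]]'; python3 - <<'E'
from h import *
s=arm.get_state();q=s['tool_rot'];M=R.from_quat([q[1],q[2],q[3],q[0]]).as_matrix();print(np.degrees(np.arctan2(M[1,1],M[0,1])),s['joint_pos'].round(2))
im,D=arm.get_image("top");np.savez("pics/t2.npz",im=im,D=D)
b,_=arm.get_image("scene")
c=lambda im,x,y,w,h,k:cv2.resize(im[y:y+h,x:x+w,::-1],(w*k,h*k),interpolation=cv2.INTER_CUBIC)
cv2.imwrite("pics/t2.png",np.hstack([c(im,240,130,160,150,3)[:,:480],c(b,120,150,100,150,3)]))
# placed trafo
Dm=cv2.medianBlur(D,3);P=cloud("top",Dm);X,Y,Z=P[...,0],P[...,1],P[...,2]
m=(np.hypot(X-575,Y+333)<45)&(Z>53)&(Z<65);n,l,st,_=cv2.connectedComponentsWithStats(m.astype(np.uint8));m=l==1+np.argmax(st[1:,4])
v,u=np.nonzero(m);p=np.array([onz("top",a,b,58)[:2] for a,b in zip(u,v)],np.float32);print(m.sum(),cv2.minAreaRect(p))
E
```

```text
time: 7.9
tool_pos: [524.2, -122.6, 168.9]
tool_rot: [0.0, 0.991, 0.132, 0.0]
ft_force: [0.7, 0.9, 0.2]
grip_width: 1.005
grasp_force: 0.0
time: 8.3
tool_pos: [514.0, -65.3, 168.9]
tool_rot: [0.0, 0.991, 0.132, 0.0]
ft_force: [-0.1, -0.5, -0.1]
grip_width: 1.001
grasp_force: 0.0
-74.85398863884751 [-0.15  0.33  0.27  1.97 -0.11  0.85 -1.13]
323 ((576.4140014648438, -332.62530517578125), (57.934852600097656, 49.78303146362305), 7.171137809753418)
```

View pics/t2.png

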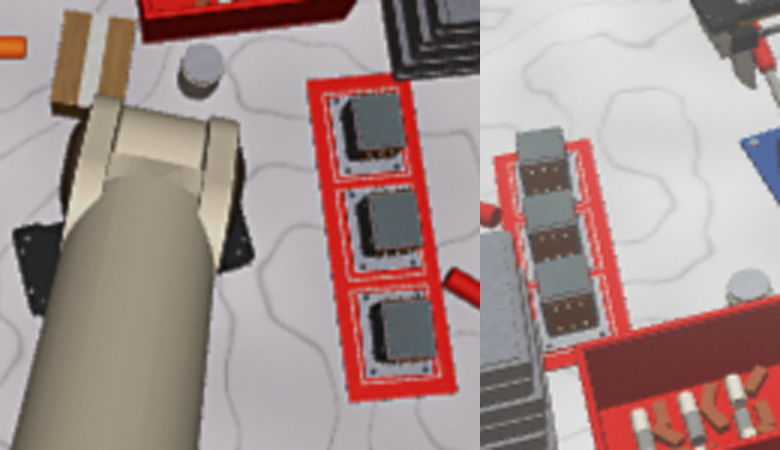

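The transformer is squared up in the middle bay at crop (390,225), in line with the other two. Next I'll grip the jack.

```bash
python3 -m creep '[[0,0,0,0,0,-3.5,1],[0,0,0,0,0,-3.5,1],[0,0,0,0,0,-2.5,1],[0,0,0,0,0,-1.5,1],[0,0,0,0,0,-0.7,1],[0,0,0,0,0,0,1]]'; python3 -m creep '[[0,0,0,0,0,0,0.35],[0,0,0,0,0,0,0.35],[0,0,0,0,0,0,0.35],[0,0,0,0,0,0,0.35],[0,0,0,0,0,0,0.35],[0,0,0,0,0,0,0.35],[0,0,0,0,0,0,0.35]]' 45; python3 -m creep '[[0,0,0,0,0,1,0.35],[0,0,0,0,0,2,0.35],[0,0,0,0,0,2,0.35],[0,0,0,0,0,0,0.35],[0,0,0,0,0,0,0.35]]'
```

```text
time: 9.0
tool_pos: [513.2, -66.5, 50.9]
tool_rot: [0.0, 0.991, 0.13, -0.001]
ft_force: [-0.9, 0.7, 0.6]
grip_width: 0.999
grasp_force: 0.0
time: 9.7
tool_pos: [513.7, -64.8, 51.9]
tool_rot: [-0.0, 0.991, 0.132, 0.0]
ft_force: [-0.6, 0.8, 2.3]
grip_width: 0.495
grasp_force: 45.0
time: 10.2
tool_pos: [513.2, -65.0, 101.3]
tool_rot: [-0.0, 0.991, 0.131, -0.0]
ft_force: [-0.1, -0.5, -9.1]
grip_width: 0.503
grasp_force: 45.0
```

```bash
python3 -m creep '[[0,0,8,0.4,2,0,0.35],[0,0,8,0.4,2,0,0.35],[0,0,8,0.4,2,0,0.35],[0,0,8,0.4,2,0,0.35],[0,0,8,0.4,2,0,0.35],[0,0,8,0.4,2,0,0.35],[0,0,8,0.5,2,0,0.35],[0,0,8,0.5,2,0,0.35]]'; python3 -m creep '[[0,0,8,0.5,2,0,0.35],[0,0,8.3,0.5,2,0,0.35],[0,0,0,0,0,0,0.35],[0,0,0,0,0,0,0.35],[0,0,0,0,0,0,0.35]]'; python3 - <<'E'
from h import *
s=arm.get_state();q=s['tool_rot'];M=R.from_quat([q[1],q[2],q[3],q[0]]).as_matrix();print(s['tool_pos'],np.degrees(np.arctan2(M[1,1],M[0,1])),s['joint_pos'].round(2))
im,D=arm.get_image("top");np.savez("pics/t3.npz",im=im,D=D)
b,Db=arm.get_image("scene");np.savez("pics/s3.npz",im=b,D=Db)
c=lambda im,x,y,w,h,k:cv2.resize(im[y:y+h,x:x+w,::-1],(w*k,h*k),interpolation=cv2.INTER_CUBIC)
cv2.imwrite("pics/t3.png",np.hstack([c(im,140,150,160,150,3)[:,:390],c(b,240,140,130,150,3)]))
E
```

```text
time: 11.0
tool_pos: [546.1, 95.3, 99.7]
tool_rot: [-0.001, 0.769, 0.639, -0.002]
ft_force: [0.1, 0.4, -8.5]
grip_width: 0.498
grasp_force: 45.0
time: 11.5
tool_pos: [556.5, 133.3, 100.3]
tool_rot: [-0.001, 0.674, 0.739, -0.002]
ft_force: [0.2, -0.7, -8.1]
grip_width: 0.496
grasp_force: 45.0
[556.54974962 133.31010263 100.26302371] 5.274087193973146 [-0.19  0.52 -0.12  1.86  0.09  0.77 -0.26]
```

View pics/t3.png

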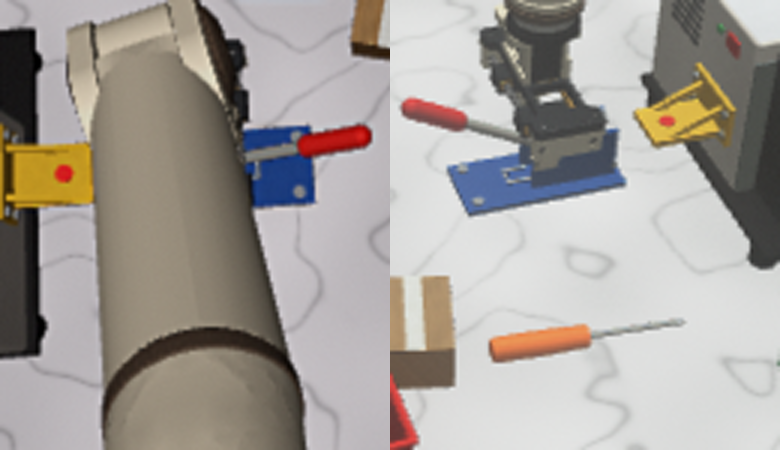

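The jack hangs level in the jaws. In the right-hand crop its base runs from (472,213) to (625,182), short of the lug dot at (667,121). I'll lower it to just above the bench and check.

```bash
python3 -m creep '[[0,0,0.1,0.1,0.2,-2,0.35],[0,0,0,0,0,-1.5,0.35],[0,0,0,0,0,-0.8,0.35],[0,0,0,0,0,-0.3,0.35],[0,0,0,0,0,0,0.35],[0,0,0,0,0,0,0.35],[0,0,0,0,0,0,0.35]]'; python3 - <<'E'
from h import *
s=arm.get_state();q=s['tool_rot'];M=R.from_quat([q[1],q[2],q[3],q[0]]).as_matrix();print(s['tool_pos'],np.degrees(np.arctan2(M[1,1],M[0,1])))
b,D=arm.get_image("scene");P=cloud("scene",cv2.medianBlur(D,3));H=cv2.cvtColor(b,cv2.COLOR_RGB2HSV).astype(int)
blue=(H[...,0]>100)&(H[...,0]<125)&(H[...,1]>120)
for lo,hi,nm in((-10,25,"base"),):
    m=blue&(P[...,2]>lo)&(P[...,2]<hi)&(abs(P[...,0]-556)<130)&(P[...,1]>0)&(P[...,1]<260)
    n,l,st,_=cv2.connectedComponentsWithStats(m.astype(np.uint8));m=l==1+np.argmax(st[1:,4])
    p=P[m]; A=np.c_[p[:,0]-556,p[:,1]-135,np.ones(len(p))]; w=np.abs(p[:,2]-np.median(p[:,2]))<6
    print(nm,m.sum(),np.linalg.lstsq(A[w],p[w,2],rcond=None)[0],st[1+np.argmax(st[1:,4])])
np.savez("pics/s4.npz",im=b,D=D)
cv2.imwrite("pics/s4.png",cv2.resize(b[170:240,240:360,::-1],None,fx=6,fy=6,interpolation=cv2.INTER_CUBIC))
E
```

```text
time: 12.3
tool_pos: [559.4, 137.0, 56.5]
tool_rot: [0.0, 0.672, 0.74, 0.001]
ft_force: [0.0, -0.3, -8.9]
grip_width: 0.499
grasp_force: 45.0
[559.39932544 137.00651349  56.45920866] 5.4884908018103085
base 347 [-7.90293296e-03 -3.51618123e-03  1.36269988e+01] [262 202  55  19 347]
```

View pics/s4.png

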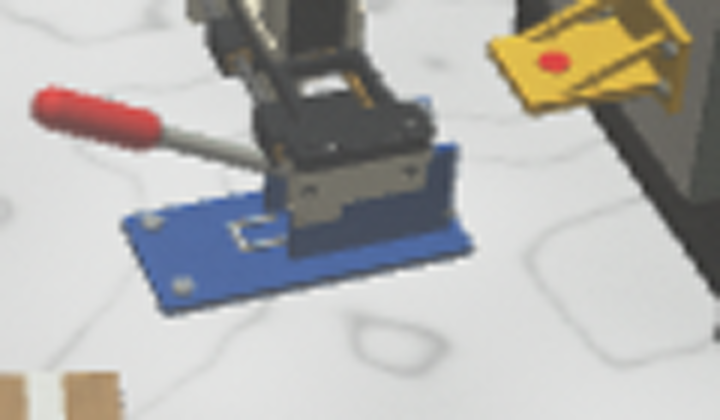

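The jack is level, about 5 mm above the bench. In the crop the base corners are at (123,222), (168,306) and (472,244), and the lug's red dot is at (555,62).

```bash
python3 - <<'E'
from h import *
T=np.array([559.4,137.0]); th=np.radians(95.45); d=np.array([np.cos(th),np.sin(th)]); n=np.array([-d[1],d[0]])
for p in((123,222),(168,306),(472,244)):
    g=onz("scene",240+(p[0]+.5)/6-.5,170+(p[1]+.5)/6-.5,12.8)[:2]; print(g.round(1),"jack x rel TCP",((g-T)@d).round(1),"y",((g-T)@n).round(1))
L=onz("scene",240+(555.5)/6-.5,170+(62.5)/6-.5,96);print("dot",L)
E
```

```text
[532.9  46.6] jack x rel TCP -87.4 y 34.9
[605.1  57. ] jack x rel TCP -84.0 y -37.9
[587.6 231.9] jack x rel TCP 91.8 y -37.1
dot [540.74913058 285.87414212  96.        ]
```

```bash
python3 -m creep '[[0,0,0,0,0,-0.2,0.35],[0,0,0,0,0,0,0.35],[0,0,0,0,0,0,0.35]]';python3 -m creep '[[0,0,0,-0.2,1.5,0,0.35],[0,0,0,-0.2,1.5,0,0.35],[0,0,0,-0.2,1.5,0,0.35],[0,0,0,-0.2,1.5,0,0.35],[0,0,0,-0.1,1,0,0.35],[0,0,0,0,0,0,0.35],[0,0,0,0,0,0,0.35]]'
```

```text
time: 12.65
tool_pos: [558.7, 136.9, 53.8]
tool_rot: [-0.0, 0.672, 0.74, 0.0]
ft_force: [-0.4, 0.0, -8.8]
grip_width: 0.497
grasp_force: 45.0
time: 13.35
tool_pos: [549.7, 206.8, 53.6]
tool_rot: [0.0, 0.672, 0.74, -0.0]
ft_force: [0.3, -0.9, -8.4]
grip_width: 0.499
grasp_force: 45.0
```

```bash
python3 -m creep '[[0,0,0,-0.1,0.8,0,0.35],[0,0,0,-0.1,0.9,0,0.35],[0,0,0,0,0,0,0.35],[0,0,0,0,0,0,0.35],[0,0,0,0,0,-0.1,0.35],[0,0,0,0,0,-0.1,0.35],[0,0,0,0,0,0,0.35],[0,0,0,0,0,0,0.35]]'; python3 - <<'E'
from h import *
b,D=arm.get_image("scene")
cv2.imwrite("pics/s5.png",cv2.resize(b[150:220,260:380,::-1],None,fx=6,fy=6,interpolation=cv2.INTER_CUBIC))
E
```

```text
time: 14.15
tool_pos: [547.9, 223.3, 51.9]
tool_rot: [0.0, 0.673, 0.74, -0.0]
ft_force: [-0.7, -1.6, -4.3]
grip_width: 0.5
grasp_force: 45.0
```

View pics/s5.png

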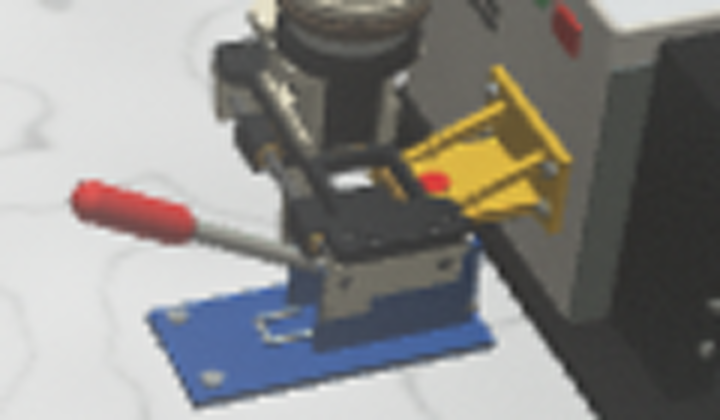

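The jack's nose is under the lug. In the crop the base corners are at (150,317), (196,400) and (494,338), and the red dot is at (434,184).

```bash
python3 - <<'E'
from h import *
th=np.radians(95.3); d=np.array([np.cos(th),np.sin(th)]); n=np.array([-d[1],d[0]])
g=[onz("scene",260+(p[0]+.5)/6-.5,150+(p[1]+.5)/6-.5,8)[:2] for p in((150,317),(196,400),(494,338))]
tail=(g[0]+g[1])/2; a=(g[1]+g[2])/2  # a: mid of +x world side edge, jack (-10,-40)
L=onz("scene",260+434.5/6-.5,150+184.5/6-.5,96)[:2]
c=(g[0]+g[2])/2 # base centre by diagonal, jack (-10,0)
print(np.round(g,1),"len",(g[2]-g[1])@d,"wid",(g[0]-g[1])@n,"centre",c)
s=c+60*d; print("saddle",s,"dot scene",L,"top dot [543,284.3]; err along,across",(s-L)@d,(s-L)@n)
E
```

```text
[[522.1 133.6]
 [594.9 141.8]
 [576.3 318.1]] len 177.2642113885527 wid 73.16607207079507 centre [549.2294575  225.83032318]
saddle [543.68722226 285.57380507] dot scene [542.36003399 284.77686471] top dot [543,284.3]; err along,across 0.6709400388544802 -1.3951279802399734
```

```bash
python3 -m creep '[[0,0,0,0,0,-0.1,0.35],[0,0,0,0,0,0,0.35],[0,0,0,0,0,0,0.9],[0,0,0,0,0,0,0.9],[0,0,0,0,0,0,0.9],[0,0,0,0,0,0,0.9],[0,0,0,0,0,0,0.9],[0,0,0,0,0,0,0.9]]'; python3 -m creep '[[0,0,0,0,0,2,0.9],[0,0,0,0,0,3,0.9],[0,0,0,0,0,4,0.9],[0,0,0,0,0,4,0.5],[0,0,0,0,-4,0,0],[0,0,0,0,-4,0,0],[0,0,0,0,-4,0,0],[0,0,0,0,0,0,0]]'
```

```text
time: 15.0
tool_pos: [547.8, 224.0, 50.7]
tool_rot: [-0.0, 0.672, 0.74, 0.0]
ft_force: [0.0, -1.0, 0.4]
grip_width: 0.897
grasp_force: 0.0
time: 15.8
tool_pos: [548.0, 96.0, 180.7]
tool_rot: [0.001, 0.676, 0.737, -0.002]
ft_force: [0.1, 0.1, -0.1]
grip_width: 0.518
grasp_force: 0.0
```

```bash
python3 - <<'E'
from h import *
s=arm.get_state();print(s['tool_pos'],s['joint_pos'].round(2),s['grip_width'])
b,D=arm.get_image("scene")
cv2.imwrite("pics/s6.png",cv2.resize(b[110:220,230:390,::-1],None,fx=5,fy=5,interpolation=cv2.INTER_CUBIC))
E
```

```text
[548.03703463  95.96022489 180.73026875] [-0.15  0.38 -0.1   1.86  0.05  0.91 -0.18] 0.5180399321594077
```

View pics/s6.png

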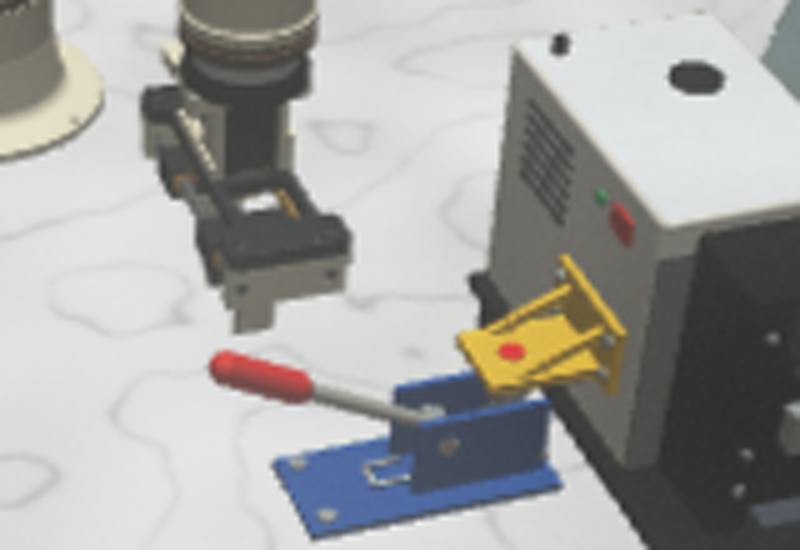

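The jack stands with its saddle under the lug. The handle is up, with its grip from (215,365) to (310,385) in the crop, and the fingers are clear of it. I'll bring the closed fingers over the grip and make the first stroke.

```bash
python3 -m creep '[[0,0,0,0.5,1.2,0,0],[0,0,0,0.6,1.3,0,0],[0,0,0,0,0,-1,0],[0,0,0,0,0,-1,0],[0,0,0,0,0,0,0]]'; python3 -m creep '[[0,0,0,0,0,-1.5,0],[0,0,0,0,-0.1,-1,0],[0,0,0,0,-0.2,-1,0],[0,0,0,0,-0.5,-1,0],[0,0,0,0.1,-0.4,-1,0],[0,0,0,0,-0.4,-1,0],[0,0,0,0.1,-0.4,-1,0],[0,0,0,0,-0.3,-1,0]]'
```

```text
time: 16.35
tool_pos: [556.9, 129.0, 158.2]
tool_rot: [-0.001, 0.672, 0.741, -0.002]
ft_force: [0.6, -0.4, -0.2]
grip_width: 0.038
grasp_force: 0.0
time: 17.15
tool_pos: [560.9, 109.0, 76.0]
tool_rot: [-0.001, 0.672, 0.741, 0.002]
ft_force: [-2.8, 8.3, 10.5]
grip_width: 0.009
grasp_force: 5.5
```

```bash
python3 -m creep '[[0,0,0,0,-0.2,-0.5,0],[0,0,0,0,-0.1,-0.4,0],[0,0,0,0,0,0,0],[0,0,0,0,0,0,0]]'; python3 -m creep '[[0,0,0,0,0,-0.3,0],[0,0,0,0,0,0,0],[0,0,0,0,0,0,0]]'; python3 - <<'E'
from h import *
b,D=arm.get_image("scene")
cv2.imwrite("pics/s7.png",cv2.resize(b[110:220,230:390,::-1],None,fx=5,fy=5,interpolation=cv2.INTER_CUBIC))
E
```

```text
time: 17.55
tool_pos: [561.4, 105.9, 67.5]
tool_rot: [-0.0, 0.672, 0.741, 0.002]
ft_force: [-2.4, 5.4, 10.0]
grip_width: 0.004
grasp_force: 4.9
time: 17.85
tool_pos: [561.6, 105.9, 65.8]
tool_rot: [-0.0, 0.672, 0.741, 0.002]
ft_force: [-5.4, 5.0, 20.8]
grip_width: 0.003
grasp_force: 9.7
```

View pics/s7.png

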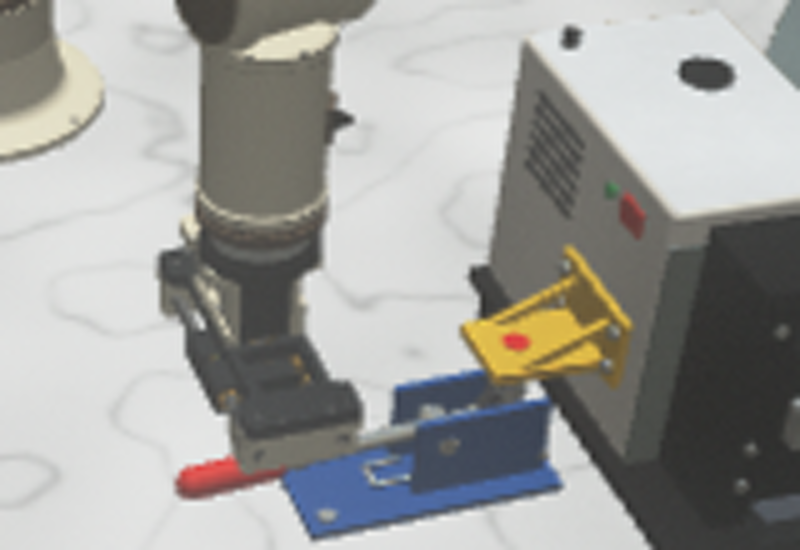

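The handle is on its stop: the force jumped to 21 N. The lug dot moved from (512,352) to (516,342), so the machine has lifted, and the jack has not moved. I'll let the handle come back up, then make the second stroke.

```bash
python3 -m creep '[[0,0,0,0,0.2,1,0],[0,0,0,0,0.3,1.2,0],[0,0,0,-0.1,0.4,1.2,0],[0,0,0,0,0.4,1.2,0],[0,0,0,-0.1,0.4,1.2,0],[0,0,0,0,0.3,1.2,0],[0,0,0,0,0.1,1.5,0],[0,0,0,0,0,1.2,0]]'; python3 -m creep '[[0,0,0,0,0,0,0],[0,0,0,0,0,0,0],[0,0,0,0,0,0,0]]'
```

```text
time: 18.7
tool_pos: [558.8, 124.0, 161.8]
tool_rot: [0.0, 0.672, 0.74, 0.0]
ft_force: [0.5, -0.0, -0.4]
grip_width: 0.003
grasp_force: 0.0
time: 19.0
tool_pos: [558.2, 123.4, 160.1]
tool_rot: [-0.0, 0.673, 0.74, -0.001]
ft_force: [0.1, 0.1, 0.3]
grip_width: 0.006
grasp_force: 0.0
```

```bash
python3 -m creep '[[0,0,0,0,-0.3,-1.5,0],[0,0,0,0,-0.1,-1,0],[0,0,0,0,-0.2,-1,0],[0,0,0,0.1,-0.4,-1,0],[0,0,0,0,-0.3,-1,0],[0,0,0,0.1,-0.3,-1,0],[0,0,0,0,-0.3,-1,0],[0,0,0,0.1,-0.2,-1,0]]'; python3 -m creep '[[0,0,0,0,-0.1,-0.5,0],[0,0,0,0,-0.1,-0.3,0],[0,0,0,0,0,-0.2,0],[0,0,0,0,0,0,0],[0,0,0,0,0,0,0],[0,0,0,0,0,0,0]]'
```

```text
time: 19.8
tool_pos: [561.0, 102.8, 75.8]
tool_rot: [-0.001, 0.673, 0.74, -0.001]
ft_force: [-5.2, 1.4, 10.4]
grip_width: 0.005
grasp_force: 5.4
time: 20.4
tool_pos: [561.0, 102.1, 66.2]
tool_rot: [-0.001, 0.672, 0.74, -0.0]
ft_force: [-4.5, 1.6, 12.0]
grip_width: 0.003
grasp_force: 6.0
```

```bash
python3 - <<'E'
from h import *
b,D=arm.get_image("scene")
cv2.imwrite("pics/s8.png",cv2.resize(b[110:220,230:390,::-1],None,fx=5,fy=5,interpolation=cv2.INTER_CUBIC))
E
```

```text
(no output)
```

View pics/s8.png

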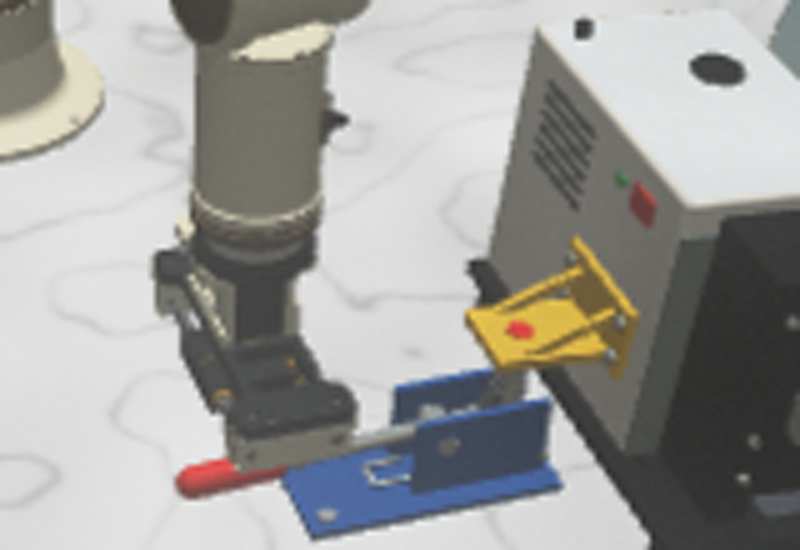

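The machine is raised further, with the lug dot now at (520,330). The handle is down and the jack is in place. I'll press about 2 mm more to seat it, then hand in.

```bash
python3 -m creep '[[0,0,0,0,0,-0.2,0],[0,0,0,0,0,0,0],[0,0,0,0,0,0,0],[0,0,0,0,0,0,0]]'; python3 - <<'E'
from h import *
im,D=arm.get_image("top");H=cv2.cvtColor(im,cv2.COLOR_RGB2HSV).astype(int);P=cloud("top",D)
red=((H[...,0]<6)|(H[...,0]>174))&(H[...,1]>180)
m=red&(P[...,2]>85)&(P[...,2]<140)&(P[...,1]>240)&(P[...,1]<320)
print(m.sum(),np.median(P[m],0))
s=arm.get_state();print(s['tool_pos'],s['ft_force'])
E
```

```text
time: 20.85
tool_pos: [561.1, 102.1, 65.4]
tool_rot: [-0.001, 0.672, 0.74, -0.0]
ft_force: [-8.3, -0.1, 21.2]
grip_width: 0.004
grasp_force: 10.9
22 [540.6866593  288.00024747 113.56059321]
[561.11888177 102.06799902  65.38475252] [-7.27340083 -0.07429038 21.07523575]
```

```bash
python3 -c "
from cell import arm
print(arm.job_done())"
```

```text
the job is handed in; nothing more can be done
None
```

I handed the job in, but the call returned no verdict: the transformer is squared in the free bay, the jack's saddle was set within about 2 mm of the lift point, and after two strokes the near feet are up about 13 mm (estimated from the lug's rise), with the handle held fully down at about 21 N.

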